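# Make up two repair kits at the electronics bench

### The arm

A 6-joint arm with a two-finger parallel gripper is mounted at the origin on the work surface. World frame = base frame: x ahead of the robot, y to its left, z up, the work surface at z = 0. Lengths are in mm, angles in rad, forces in N, time in s.
With the tool pointing down it reaches from about 275 to 750 mm from the base axis. Payload 10.2 kg.
Tool frame: the origin (TCP) lies between the finger pads; the fingertips stand 14 mm ahead of it and the grasp point (between the pads) lies 5 mm behind it (tip_reach is the distance from the TCP to the fingertips, in mm); z points along the fingers, y is the line along which they close (so a half turn about z gives the same grasp; the last joint's range is limited). The gripper opens to 85 mm and grips with 20 to 120 N. Pads are 22 mm wide; open, the fingers measure 114 mm over their backs; the gripper's body (76 mm by 85 mm) begins 54 mm behind the grasp point. The pads swing forward as they close: fully open they stand 13 mm farther back than shut.
Start: joints at [-1.479, 0.313, 1.498, -0, 1.331, -0.223], TCP at [162.541, -499.211, 245.294] pointing down, gripper open.
Joint ranges: [-2.94, 2.94], [-0.97, 2.17], [0.19, 2.56], [-1.23, 4.37], [0.02, 3.11], [-2.88, 2.88]. Speed limits (rad/s): [2.39, 2.39, 3.01, 3.14, 3.14, 3.14].

### API

Orientations are given as a unit quaternion [w, x, y, z].
In Python, from rig import * gives the robot as it stands.
- The arm moves only by the tool arm_command, never from a script. Its argument "steps" is a list that holds one entry, the list of rows, each a list of 7 numbers: the opening, from 0 (shut) to 1 (fully open), then the shift along the tool's x, y, z each as a share of 0.05 m, from -1 to 1, then the turn, a rotation vector about the tool's x, y, z each as a share of 0.15 rad, from -1 to 1. A call has 1 to 8 rows; each row shifts and turns the commanded pose from where the row before left it, along the tool's axes as they then stand; what a row does not reach is not made up. A row lasts 1/8 s, in which the tool goes at most 62.5 mm and 10.7 degrees, less where a joint would pass 70% of its speed; a pose out of reach is approached as far as the arm can. A call with a number of a shift or a turn outside -1 to 1 is refused whole. A call with a gripper value outside its range is refused whole. The fingers move at their own pace and stop on an object; "squeeze" is the grip in N (left out, the last holds). Time passes only in rows, so rows that do not move let the fingers close. It gives the time, the measured TCP pose, the force, the opening and the grip force at its end, in the units of the state.
- sense(): the state, without advancing time (a new reading comes with each control period).
- capture(name): name is "scene" or "side" or "wrist"; returns the picture (420x560x3 uint8, red, green, blue); there is no depth.
- get_calibration(name): a dict with "intrinsics" (3x3 intrinsics, pixels), "rvec" (rotation vector, rad) and "tvec" (3), from world to camera coordinates, as OpenCV has them; the wrist camera has in their place "T_tool_cam" (4x4, takes a point from camera to tool coordinates, whose origin is the TCP and whose axes are the flange's). Camera axes: x right, y down, z forward; pixel columns grow to the right and rows downward; lengths in mm; the calibration is good to about 2 mm. A picture is of the moment at which its call begins: read the wrist's pose just before it. get_calibration takes no time and is no camera call.
- finish_job(): hands the job in; it is judged then, once.
The state is a dict: "time_s": time; "joints": joint angles; "dq": joint speeds; "tau": joint torques, N m; "eef_pos": TCP position; "ee_rot": TCP orientation; "force": force on the tool from outside, world axes, zero at the start; "wrist_torque": the same for the moment, N m; "grip_width": opening from 0.0 (shut) to 1.0 (fully open); "grip_force": force on a finger pad.
Only numpy, scipy, OpenCV 4.12 (cv2) and the standard library are available. Lean on these libraries where they do the work, as an engineer would, in place of code of your own. Each camera call takes 0.05 s, during which the arm holds its last target. There are 200 camera calls.

### The job

Make up the two repair kits from the stock laid out on the bench: the transformer, the black capacitor and the orange relay go into the blue tray, the heat sink and the blue capacitor into the red tray, each seated upright in the pocket made for it. Set the parts down rather than dropping them, and leave the green capacitor, the white relay and the choke where they are.

Things in the scene. Friction and masses are not known exactly. Their poses are not given: they have to be found in the camera images.
- blue_tray: Blue kit tray, fixed, 210 x 94 mm (x, y) plus 18 mm end tabs. Top face z 12 mm, rim 14 mm. Origin: centre of underside, x along its length. Three pockets on y = 0, 8 mm deep, floor at z 4 mm: transformer's, 54 (x) x 64 (y) mm, at x = -63 mm; black capacitor's, round, 52 mm across, at x = +7 mm; relay's, 43 (x) x 48 (y) mm, at x = +71 mm.
- red_tray: Red kit tray, fixed, 152 x 94 mm (x, y) plus 18 mm end tabs. Top face z 12 mm, rim 14 mm. Origin: centre of underside, x along its length. Two pockets on y = 0, 8 mm deep, floor at z 4 mm: heat sink's, square, 56 mm, at x = -34 mm; blue capacitor's, round, 47 mm across, at x = +36 mm.
- transformer: Mains transformer, 160 g: dark grey laminated core 48 mm long (x), 18 mm thick (y), 38 mm high, round a yellow-taped coil with black flanges (32 mm in x, 38 mm in y, top at 31 mm). Grip the core's ends along x or the flanges along y. In its pocket its x lies along the tray's y, either way round. Origin: centre of its underside, z up; stands upright on the bench at the start.
- black_capacitor: Can capacitor with a BLACK sleeve, pale stripe and bare metal top: upright cylinder, 35 mm diameter, 45 mm high, 50 g. Origin: centre of its underside, z up; stands upright on the bench at the start.
- orange_relay: Power relay, ORANGE case on a black base: block 32 mm (x) by 27 mm (y), 28 mm high, 35 g. In its pocket its x lies along the tray's y, either way round. Origin: centre of its underside, z up; stands upright on the bench at the start.
- heat_sink: Bare aluminium heat sink, eight upright fins along its y: 40 x 40 mm, 30 mm high, 70 g. Grip either pair of sides; any quarter turn fits its pocket. Origin: centre of its underside, z up; stands upright on the bench at the start.
- blue_capacitor: Can capacitor with a BLUE sleeve, pale stripe and bare metal top: upright cylinder, 30 mm diameter, 38 mm high, 50 g. Origin: centre of its underside, z up; stands upright on the bench at the start.
- green_capacitor: Can capacitor with a GREEN sleeve, 33 mm in diameter, 40 mm high: stock for neither kit, to be left where it stands. Loose. Origin at the centre of its underside, z up.
- white_relay: Relay like the orange one but with a WHITE case, 32 x 27 x 28 mm high: stock for neither kit, to be left where it stands. Loose. Origin at the centre of its underside, z up.
- choke: Ring-shaped choke wound with copper wire on a yellow core, lying flat, 42 mm in diameter, 16 mm high: stock for neither kit, to be left where it lies. Loose. Origin at the centre of its underside, z up.
Things that resemble listed ones, but are neither listed nor needed, are in the scene too. There is more than one size of the orange_relay; the one meant has the size given above.

How it is judged:
By the outcome, as a careful person would: the job done as asked, in the order asked, and still so for the second after the job is handed in, with the robot touching nothing.
It also fails if it takes over 112 s, if anything falls off the work surface, if the arm or the gripper's body presses on something with over 40 N, if the wrist force passes 120 N, or if a joint passes its speed limit or range.

## Working session

There is one attempt and no reset: what is moved stays moved. The work goes in short steps, Python scripts to look and compute and a tool call to move; the robot and the scene stay as the last step left them, time stands still between calls to the robot, and variables do not carry over. Pictures are saved under pics/ and viewed, at most 14 in all, crops included, and the job is handed in when it is done.

Besides the shell and the picture viewer there is one more tool, called after ">>>" as name(argument=value, ...), one argument or row to a line, values as JSON. arm_command: Moves the arm, as the interface text tells. Its arguments: {"type":"object","properties":{"steps":{"type":"array"},"squeeze":{"type":"number"}},"required":["steps"]}

```bash
ls; mkdir -p pics
cat > h.py <<'E'
from rig import *
import numpy as np, cv2
from scipy.spatial.transform import Rotation as R
def cam(name):
    c=get_calibration(name); K=np.array(c["intrinsics"],float)
    if "rvec" in c:
        Rw=cv2.Rodrigues(np.array(c["rvec"],float))[0]; t=np.array(c["tvec"],float).ravel()
    else:
        s=sense(); q=s["ee_rot"]; T=np.eye(4); T[:3,:3]=R.from_quat([q[1],q[2],q[3],q[0]]).as_matrix(); T[:3,3]=s["eef_pos"]
        M=np.linalg.inv(T@np.array(c["T_tool_cam"],float)); Rw=M[:3,:3]; t=M[:3,3]
    return K,Rw,t
def ray(C,uv,z):
    K,Rw,t=C; uv=np.atleast_2d(uv).astype(float)
    d=(np.linalg.inv(K)@np.c_[uv,np.ones(len(uv))].T).T@Rw; o=-Rw.T@t
    return o+d*((z-o[2])/d[:,2])[:,None]
def proj(C,P):
    K,Rw,t=C; p=(K@(Rw@np.atleast_2d(P).T+t[:,None])).T; return p[:,:2]/p[:,2:]
def save(name,img,s=1): cv2.imwrite("pics/"+name+".png",cv2.resize(img[...,::-1],None,fx=s,fy=s,interpolation=cv2.INTER_CUBIC))
E
python3 - <<'E'
from h import *
for n in("scene","side","wrist"):
    im=capture(n); np.save(n+".npy",im); save(n+"0",im,1.4)
    K,Rw,t=cam(n); print(n,K.round(1).tolist(),(-Rw.T@t).round(),Rw.round(2).tolist())
print(sense())
E
```

```text
pics
scene [[479.6, 0.0, 281.7], [0.0, 479.6, 214.4], [0.0, 0.0, 1.0]] [ 866.  546. 1011.] [[-0.86, 0.52, 0.0], [0.43, 0.71, -0.56], [-0.29, -0.48, -0.83]]
side [[534.1, 0.0, 278.1], [0.0, 534.1, 220.4], [0.0, 0.0, 1.0]] [ 265. -744.  760.] [[0.94, -0.34, -0.01], [-0.24, -0.64, -0.73], [0.24, 0.69, -0.69]]
wrist [[354.3, 0.0, 277.3], [0.0, 354.3, 213.2], [0.0, 0.0, 1.0]] [ 240. -474.  373.] [[0.31, -0.95, -0.0], [-0.9, -0.29, 0.32], [-0.3, -0.1, -0.95]]
{'time_s': 0.15, 'joints': array([-1.47942599e+00,  3.13338189e-01,  1.49820406e+00,  2.30728644e-05,
        1.33099194e+00, -2.23391685e-01]), 'dq': array([-0.00056447, -0.00157999, -0.00151549, -0.00011536, -0.00071087,
       -0.00047768]), 'tau': array([ 7.18599986e-04, -4.12373614e+01, -2.59796995e+01, -2.46561594e-04,
        3.22461856e-03, -2.45061904e-05]), 'eef_pos': array([ 162.51811374, -499.04822205,  244.88000439]), 'ee_rot': array([-4.69000847e-04,  9.87641471e-01,  1.56729396e-01,  4.22335847e-05]), 'force': array([ 0.69877104, -0.28710014,  0.4163751 ]), 'wrist_torque': array([ 0.01251349, -0.00025788,  0.02496511]), 'grip_force': 0.0, 'grip_width': 0.998268695724079}
```

View pics/scene0.png

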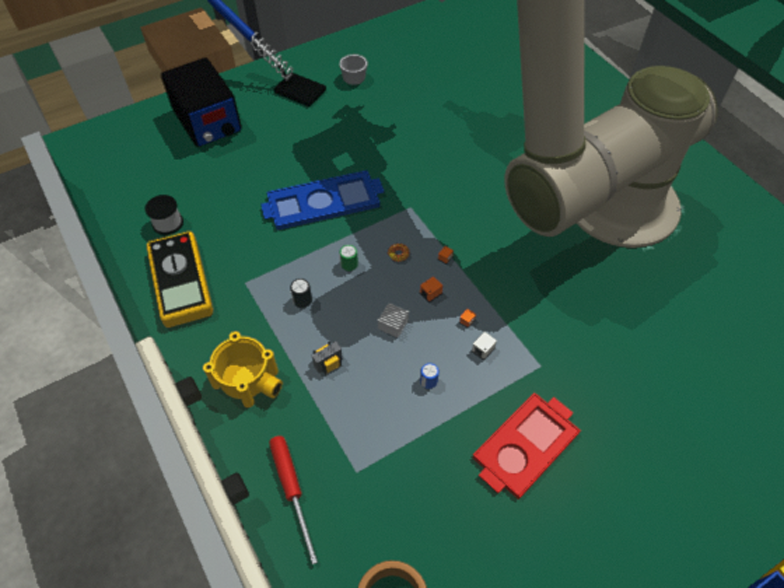

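View pics/side0.png

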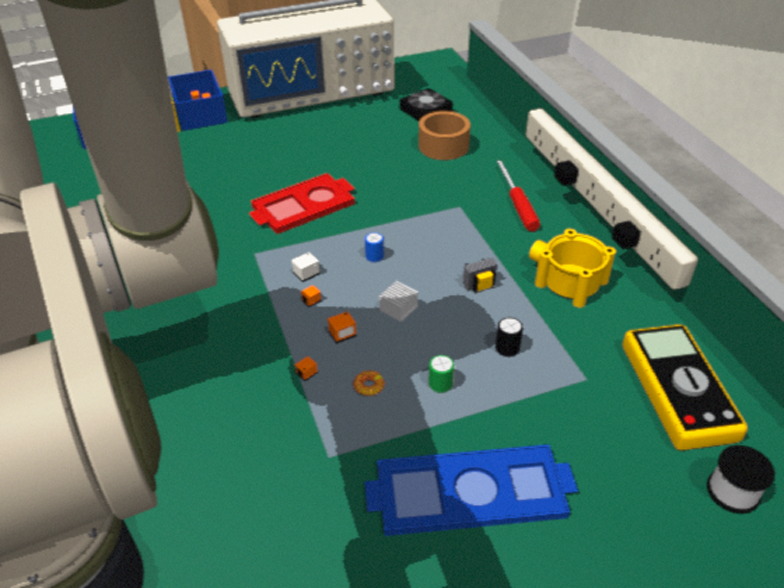

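The scene view shows the mat with the stock, the blue tray at (320,200) and the red tray at (527,445). In the side view the full-size orange relay is at (342,327), with two smaller look-alikes at (312,296) and (306,369). I'll get rough positions from both views.

Run:
```python
from h import *
S=cam("scene");D=cam("side")
L={"transf":(38,(327,350),(480,265)),"black":(45,(300,285),(510,324)),"orange":(28,(431,283),(342,321)),"sink":(30,(393,313),(398,290)),"blue":(38,(429,369),(374,240)),
"green":(40,(348,251),(441,361)),"white":(28,(484,339),(305,261)),"choke":(16,(398,250),(369,380)),
"bT":(4,(353,193),(416,493)),"bC":(4,(320,200),(476,488)),"bR":(4,(288,206),(531,483)),"rH":(4,(541,430),(285,210)),"rC":(4,(512,459),(321,196)),"or2":(20,(468,316),(312,292)),"or3":(20,(446,252),(306,364))}
for k,(z,a,b) in L.items():
    print(k,ray(S,np.array(a)/1.4,z)[0][:2].round(),ray(D,np.array(b)/1.4,z)[0][:2].round())
```

```text
transf [674.  15.] [675.  16.]
black [ 654. -122.] [ 657. -118.]
orange [447. -17.] [449. -15.]
sink [539.   4.] [544.  16.]
blue [548. 132.] [547. 129.]
green [ 544. -149.] [ 545. -144.]
white [433. 128.] [435. 130.]
choke [ 454. -119.] [ 453. -122.]
bT [ 451. -300.] [ 451. -296.]
bC [ 517. -317.] [ 519. -314.]
bR [ 579. -336.] [ 583. -330.]
rH [443. 303.] [444. 302.]
rC [511. 318.] [514. 320.]
or2 [427.  72.] [428.  67.]
or3 [381. -66.] [382. -69.]
```

The two views agree within a few mm and the pocket spacing matches. I'll move the wrist camera over the bench for a precise look.

>>> arm_command(
  steps=[
    [[1,0,0,-0.7,0,0,0.7],[1,0,0,-0.7,0,0,0.7],[1,0,0,-0.7,0,0,0.7],[1,0.8,-0.9,0,0,0,0],[1,0.8,-0.9,0,0,0,0],[1,0.8,-0.9,0,0,0,0],[1,0.8,-0.9,0,0,0,0],[1,0.8,-0.9,0,0,0,0]],
  ],
)

```text
time_s: 1.15
eef_pos: [363.5, -272.6, 350.2]
ee_rot: [-0.0, 1.0, -0.0, -0.0]
force: [0.1, -0.5, -0.2]
grip_width: 1.004
grip_force: 0.0
```

>>> arm_command(
  steps=[
    [[1,0.8,-0.9,0,0,0,0],[1,0.8,-0.9,0,0,0,0],[1,0.8,-0.9,0,0,0,0],[1,0.8,-0.9,0,0,0,0],[1,0.8,-0.9,0,0,0,0],[1,0.8,-0.9,0,0,0,0],[1,0,0,0,0,0,0],[1,0,0,0,0,0,0]],
  ],
)

```text
time_s: 2.15
eef_pos: [602.4, -4.6, 350.0]
ee_rot: [0.0, 1.0, -0.0, -0.0]
force: [-0.6, -0.1, 0.1]
grip_width: 1.0
grip_force: 0.0
```

Run:
```python
from h import *
s=sense();print(s["eef_pos"],s["ee_rot"],s["joints"].round(2),s["time_s"])
C=cam("wrist"); im=capture("wrist"); np.save("w1.npy",im); import pickle; pickle.dump(C,open("w1.pkl","wb")); save("w1",im,1.4)
```

```text
[602.38459771  -4.62862409 349.97750666] [ 8.75209832e-05  9.99999903e-01 -8.73031718e-05 -4.23211416e-04] [-0.2   0.45  1.03 -0.    1.66  1.37] 2.15
```

View pics/w1.png

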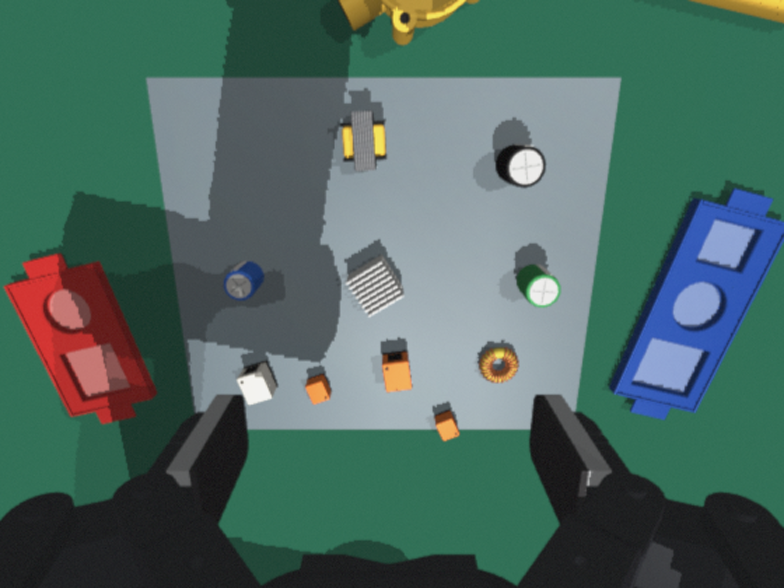

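The wrist view shows everything clearly: up is +x, left is +y. Transformer at (363,140), black can (525,166), orange relay (397,373), heat sink (375,287), blue can (240,283), red tray on the left and blue tray on the right.

```bash
cat > meas.py <<'E'
from h import *
def blob(im,C,win,cond,z,k=3,hull=False):
    hsv=cv2.cvtColor(im,cv2.COLOR_RGB2HSV).astype(int); x0,y0,x1,y1=win
    m=np.zeros(im.shape[:2],np.uint8); m[y0:y1,x0:x1]=cond(hsv,im.astype(int))[y0:y1,x0:x1]*255
    m=cv2.morphologyEx(m,cv2.MORPH_CLOSE,np.ones((k,k)))
    c=max(cv2.findContours(m,0,1)[0],key=cv2.contourArea)
    P=ray(C,c[:,0,:],z)[:,:2].astype(np.float32)
    r=cv2.minAreaRect(P); M=cv2.moments(P); g=np.array([M["m10"],M["m01"]])/M["m00"] 
    return g.round(1),np.round(r[0],1),np.round(r[1],1),round(r[2],1)
E
python3 - <<'E'
from meas import *
import pickle
im=np.load("w1.npy");C=pickle.load(open("w1.pkl","rb"))
w=lambda *a:[int(v/1.4) for v in a]
bright=lambda t:(lambda h,i:(h[...,2]>t)&(h[...,1]<70))
Bl=lambda h,i:(h[...,0]>100)&(h[...,0]<130)&(h[...,1]<110)&(h[...,2]>100)
Rd=lambda h,i:((h[...,0]>170)|(h[...,0]<8))&(h[...,1]<150)&(h[...,2]>120)
Or=lambda h,i:(h[...,0]>3)&(h[...,0]<20)&(h[...,1]>120)&(h[...,2]>150)
hsv=cv2.cvtColor(im,cv2.COLOR_RGB2HSV)
for n,p in {"bfloor":(697,305),"rfloor":(70,310),"rwall":(85,303),"otop":(397,375),"core":(363,150),"mat":(450,150),"fin":(372,290),"bluetop":(238,286),"bluemat":(270,320),"fin2":(376,283)}.items(): print(n,hsv[int(p[1]/1.4),int(p[0]/1.4)])
for n,a in {"bT":(w(625,330,710,400),Bl,8),"bC":(w(665,275,730,335),Bl,8),"bR":(w(690,210,765,275),Bl,8),
"rC":(w(40,280,95,335),Rd,8),"rH":(w(55,335,135,400),Rd,8),
"black":(w(498,135,560,195),bright(150),45),"green":(w(520,265,570,315),bright(160),40),"orange":(w(375,335,420,395),Or,28),
}.items():
    try: print(n,*blob(im,C,*a,))
    except Exception as e: print(n,e)
save("crop1",im[70:310,150:420],2.9)
E
```

```text
bfloor [111  82 212]
rfloor [  1 105 199]
rwall [  1 102 108]
otop [ 17 158 242]
core [110   6 133]
mat [100  32 166]
fin [ 20   5 160]
bluetop [ 45   5 104]
bluemat [99 36 93]
fin2 [ 15   4 118]
bT [ 451.4 -298.2] [ 451.3 -298.2] [57.8 50.2] 75.7
bC [ 519.  -314.6] [ 519.4 -314.6] [44.7 44.5] 0.0
bR [ 580.7 -330.7] [ 580.6 -330.6] [41.4 39.5] 75.8
rC [513.3 320.4] [513.7 321.8] [42.1 28.9] 8.7
rH [447.3 302.9] [446.9 300.5] [51.8 50.9] 15.3
black [ 655.  -130.4] [ 657.4 -125.1] [48.  53.3] 0.0
green [ 540.7 -154.3] [ 544.9 -151.3] [47.6 47.4] 0.0
orange [449.7 -13.7] [449.6 -13.7] [31.3 26.2] 7.9
```

View pics/crop1.png

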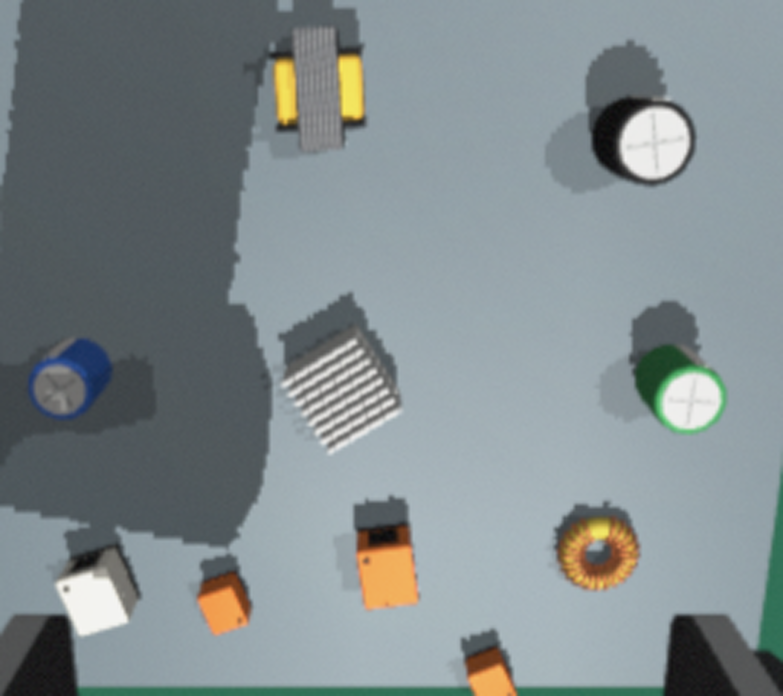

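The crop (2.9x, offset 150,70) shows the transformer core top at corners (292,28),(338,28),(344,147),(302,152), the heat-sink top at (282,383),(353,335),(403,410),(332,453), the black can top centred at (655,141) and the blue at (61,388).

Run:
```python
from meas import *
import pickle
im=np.load("w1.npy");C=pickle.load(open("w1.pkl","rb"))
f=lambda L:np.array(L)/2.9+[150,70]
for n,L,z in [("transf",[(293,28),(338,28),(344,148),(302,152)],38),("sink",[(282,383),(353,335),(403,410),(332,453)],30)]:
    P=ray(C,f(L),z)[:,:2].astype(np.float32); r=cv2.minAreaRect(P); print(n,P.mean(0),r)
    e=np.diff(np.r_[P,P[:1]],axis=0); print(np.hypot(*e.T).round(1),np.degrees(np.arctan2(e[:,1],e[:,0])).round(1))
print("caps",ray(C,f([(655,141)]),45),ray(C,f([(61,388)]),38), ray(C,f([(691,400)]),40))
Wh=lambda h,i:(h[...,2]>185)&(h[...,1]<25)
print(blob(im,C,(360,100,400,140),Wh,45),blob(im,C,(375,195,405,225),Wh,40))
Gy=lambda h,i:(h[...,2]>70)&(h[...,1]<30)
print(blob(im,C,(155,190,185,216),Gy,38))
```

```text
transf [675.5583    15.268492] ((675.638427734375, 15.155017852783203), (48.382083892822266, 18.02104377746582), 3.1266610622406006)
[18.  46.7 17.6 48.4] [ -89.9 -177.5   95.3    3.1]
sink [542.0367      6.9673095] ((542.26318359375, 7.227672576904297), (42.15480422973633, 39.45457458496094), 32.79269027709961)
[39.5 42.2 39.1 40.8] [ -55.2 -147.2  122.8   33.3]
caps [[ 655.99439197 -121.80520197   45.        ]] [[548.19577126 132.85555585  38.        ]] [[ 543.33748225 -149.39293261   40.        ]]
(array([ 655.6, -121.2]), array([ 656. , -120.9]), array([26.4, 26.5]), 0.0) (array([ 543.4, -149. ]), array([ 543.2, -149.1]), array([25. , 23.3]), 5.3)
(array([547.8, 134.1]), array([547.9, 134.2]), array([19.7, 21.6]), 43.9)
```

All sizes check out (core 48×18, relay 31×26, sink 40×40, pocket spacings 70/64/70). Starting with the transformer, flange grip.

>>> arm_command(
  steps=[
    [[1,0,0,0.2,0,0,-0.35],[1,0.49,-0.1,1,0,0,0],[1,0.49,-0.1,1,0,0,0],[1,0.49,-0.1,1,0,0,0],[1,0,0,0.9,0,0,0],[1,0,0,0.9,0,0,0],[1,0,0,0.6,0,0,0],[1,0,0,0,0,0,0]],
  ],
)

```text
time_s: 3.2
eef_pos: [673.9, 13.3, 68.8]
ee_rot: [-0.0, 1.0, 0.025, -0.002]
force: [0.4, -0.0, -0.1]
grip_width: 0.999
grip_force: 0.0
```

```bash
cat >> h.py <<'E'
def go(x,y,z,psi):
    s=sense(); q=s["ee_rot"]; p=s["eef_pos"]; M=R.from_quat([q[1],q[2],q[3],q[0]]).as_matrix()
    a=np.radians(psi); N=np.array([[np.cos(a),np.sin(a),0],[np.sin(a),-np.cos(a),0],[0,0,-1]]).T
    print("at",p.round(1),"psi",np.degrees(np.arctan2(M[1,0],M[0,0])).round(1),"t",round(s["time_s"],2))
    print("turn",(R.from_matrix(M.T@N).as_rotvec()/.15).round(2),"then shift",(N.T@(np.array([x,y,z])-p)/50).round(2))
E
python3 - <<'E'
from h import *
go(675.5,15.2,26,3)
im=capture("wrist"); save("w2",im,1)
E
```

```text
at [673.9  13.3  68.8] psi 2.9 t 3.2
turn [-0.    0.03 -0.01] then shift [ 0.03 -0.04  0.86]
```

View pics/w2.png

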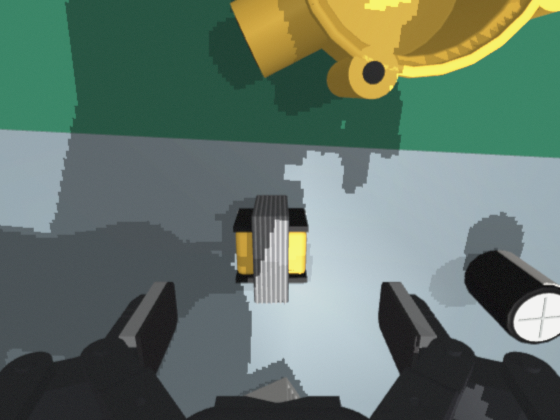

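The wrist view shows the transformer at (270,250), centred between the fingers at (155,310) and (400,310). Descend and grip.

>>> arm_command(
  steps=[
    [[1,0.03,-0.04,0.3,0,0,0],[1,0,0,0.3,0,0,0],[1,0,0,0.26,0,0,0],[0,0,0,0,0,0,0],[0,0,0,0,0,0,0],[0,0,0,0,0,0,0],[0,0,0,0,0,0,0],[0,0,0,0,0,0,0]],
  ],
  squeeze=40,
)

```text
time_s: 4.25
eef_pos: [677.1, 16.6, 28.1]
ee_rot: [0.0, 1.0, 0.026, 0.001]
force: [0.8, 0.2, 5.3]
grip_width: 0.422
grip_force: 41.8
```

>>> arm_command(
  steps=[
    [[0,0,0,-0.2,0,0,0],[0,0,0,-0.6,0,0,0],[0,0,0,-0.6,0,0,-0.94],[0,0,0,-0.6,0,0,-0.94],[0,0,0,0,0,0,-0.94],[0,0,0,0,0,0,-0.94],[0,0,0,0,0,0,-0.94],[0,0,0,0,0,0,-0.94]],
  ],
)

```text
time_s: 5.25
eef_pos: [676.3, 16.6, 127.3]
ee_rot: [-0.0, 0.9, 0.436, -0.0]
force: [0.7, -0.2, -0.9]
grip_width: 0.42
grip_force: 41.1
```

>>> arm_command(
  steps=[
    [[0,0,0,0,0,0,-0.94],[0,0,0,0,0,0,-0.94],[0,0,0,0,0,0,-0.94],[0,0,0,0,0,0,0]],
  ],
)

```text
time_s: 5.75
eef_pos: [676.4, 16.6, 127.3]
ee_rot: [-0.0, 0.79, 0.613, -0.0]
force: [0.2, -0.4, -1.3]
grip_width: 0.421
grip_force: 41.1
```

Run:
```python
from h import *
go(451.4,-298.2,70,75.8); print(sense()["grip_width"],sense()["force"])
```

```text
at [676.4  16.6 127.3] psi 75.6 t 5.75
turn [-0.    0.   -0.02] then shift [-7.21 -2.82  1.15]
0.42125629915729107 [ 0.19664935 -0.4005154  -1.34650923]
```

>>> arm_command(
  steps=[
    [[0,-0.9,-0.35,0,0,0,0],[0,-0.9,-0.35,0,0,0,0],[0,-0.9,-0.35,0,0,0,0],[0,-0.9,-0.35,0,0,0,0],[0,-0.9,-0.35,0,0,0,0],[0,-0.9,-0.35,0,0,0,0],[0,-0.9,-0.35,0,0,0,0],[0,-0.9,-0.35,0,0,0,0]],
  ],
)

```text
time_s: 6.75
eef_pos: [451.0, -298.8, 127.5]
ee_rot: [0.0, 0.791, 0.612, 0.0]
force: [-0.1, -1.2, -1.1]
grip_width: 0.419
grip_force: 41.1
```

>>> arm_command(
  steps=[
    [[0,0,0,0.6,0,0,0],[0,0,0,0.5,0,0,0],[0,0,0,0,0,0,0]],
  ],
)

```text
time_s: 7.12
eef_pos: [451.3, -297.1, 71.1]
ee_rot: [-0.002, 0.79, 0.613, -0.0]
force: [-0.8, 0.3, -1.7]
grip_width: 0.423
grip_force: 41.1
```

Run:
```python
from h import *
go(451.4,-298.2,33,75.8)
C=cam("wrist");im=capture("wrist"); 
# predicted pocket centres and transformer top
for p in [(451.4,-298.2,4),(519,-314.6,4),(580.7,-330.7,4)]:
    uv=proj(C,np.array(p))[0]; print(uv.round()); cv2.circle(im,tuple(int(v) for v in uv),3,(255,0,255),-1)
save("w3",im,1)
```

```text
at [ 451.3 -297.1   71.1] psi 75.6 t 7.12
turn [-0.02 -0.01 -0.03] then shift [-0.02  0.01  0.76]
[279. 240.]
[396. 239.]
[503. 240.]
```

View pics/w3.png

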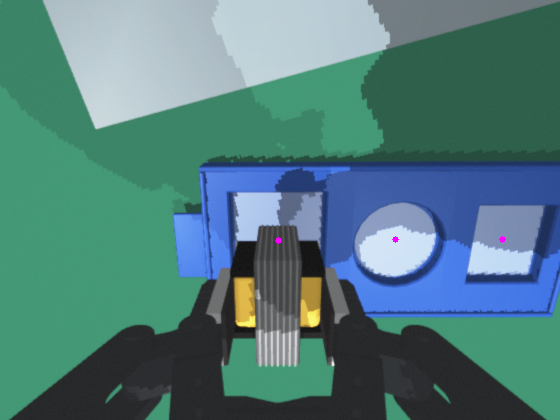

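The view shows the transformer held squarely, core from (279,228) to (279,365), with the predicted pocket centres falling on the pockets. I'll check its offset along tool x from those pixels.

Run:
```python
from h import *
C=cam("wrist"); P=ray(C,[(279,227),(279,366)],81); print(P, P.mean(0), np.hypot(*(P[0]-P[1])[:2]))
```

```text
[[ 461.29026801 -262.57912199   81.        ]
 [ 446.00975229 -322.70354026   81.        ]] [ 453.65001015 -292.64133113   81.        ] 62.035794773354006
```

The far-end row includes the core's end face; from the clean end the centre is about (452,-299), on the pocket. Lowering.

>>> arm_command(
  steps=[
    [[0,0,0,0.3,0,0,0],[0,0,0,0.25,0,0,0],[0,0,0,0.15,0,0,0],[0,0,0,0.04,0,0,0],[0,0,0,0,0,0,0]],
  ],
)

```text
time_s: 7.8
eef_pos: [452.2, -297.7, 35.4]
ee_rot: [0.0, 0.79, 0.614, 0.0]
force: [-0.3, -0.4, -1.3]
grip_width: 0.424
grip_force: 41.2
```

>>> arm_command(
  steps=[
    [[0,0,0,0.04,0,0,0],[0,0,0,0.03,0,0,0],[0,0,0,0,0,0,0]],
  ],
)

```text
time_s: 8.18
eef_pos: [452.2, -297.8, 32.1]
ee_rot: [0.0, 0.79, 0.614, 0.0]
force: [-1.2, 0.6, 1.9]
grip_width: 0.422
grip_force: 41.5
```

Contact at z 32 (28+4, as it must be). Release and lift.

>>> arm_command(
  steps=[
    [[0.6,0,0,0,0,0,0],[0.6,0,0,0,0,0,0],[0.6,0,0,0,0,0,0],[0.6,0,0,-0.4,0,0,0],[0.6,0,0,-0.9,0,0,0],[1,0,0,-0.9,0,0,0],[1,0,0,0,0,0,0]],
  ],
)

```text
time_s: 9.05
eef_pos: [453.2, -298.7, 145.0]
ee_rot: [0.003, 0.79, 0.614, 0.0]
force: [-0.0, 0.2, -0.1]
grip_width: 0.987
grip_force: 0.0
```

Run:
```python
from h import *
go(655.8,-121.3,34,75.8)
im=capture("wrist"); save("w4",im,1)
```

```text
at [ 453.2 -298.7  145. ] psi 75.7 t 9.05
turn [ 0.04  0.02 -0.01] then shift [4.43 3.06 2.22]
```

View pics/w4.png

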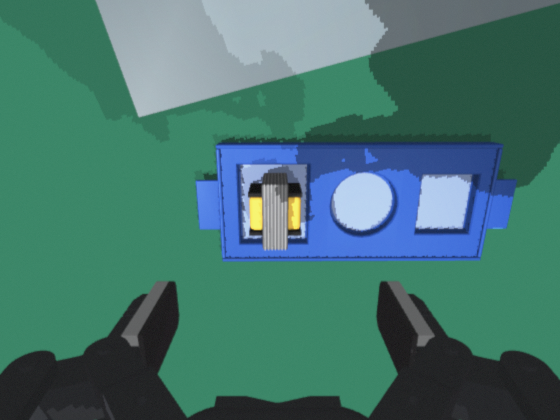

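The transformer stands in its pocket, at (275,210). On to the black capacitor.

>>> arm_command(
  steps=[
    [[1,0.74,0.51,0,0,0,0],[1,0.74,0.51,0,0,0,0],[1,0.74,0.51,0,0,0,0],[1,0.74,0.51,0,0,0,0],[1,0.74,0.51,0,0,0,0],[1,0.74,0.51,0,0,0,0],[1,0,0,0.6,0,0,0],[1,0,0,0.2,0,0,0]],
  ],
)

```text
time_s: 10.1
eef_pos: [653.9, -119.6, 98.2]
ee_rot: [-0.002, 0.789, 0.614, -0.002]
force: [-0.3, -0.1, -0.2]
grip_width: 1.0
grip_force: 0.0
```

Run:
```python
from h import *
from meas import blob
go(655.8,-121.3,34,75.8)
C=cam("wrist");im=capture("wrist"); save("w5",im,1)
uv=proj(C,np.array([655.8,-121.3,45]))[0].astype(int);print(uv)
Wh=lambda h,i:(h[...,2]>185)&(h[...,1]<25)
print(blob(im,C,(uv[0]-60,uv[1]-60,uv[0]+60,uv[1]+60),Wh,45))
```

```text
at [ 653.9 -119.6   98.2] psi 75.7 t 10.1
turn [-0.04 -0.   -0.01] then shift [-0.02  0.05  1.28]
[282 250]
(array([ 656. , -122.6]), array([ 655.8, -123.4]), array([27.6, 22.8]), 0.3)
```

>>> arm_command(
  steps=[
    [[1,-0.02,0.05,0.5,0,0,0],[1,0,0,0.5,0,0,0],[1,0,0,0.28,0,0,0],[0,0,0,0,0,0,0],[0,0,0,0,0,0,0],[0,0,0,0,0,0,0],[0,0,0,0,0,0,0],[0,0,0,0,0,0,0]],
  ],
  squeeze=30,
)

```text
time_s: 11.15
eef_pos: [657.9, -122.2, 39.1]
ee_rot: [0.001, 0.79, 0.614, 0.0]
force: [-1.0, -0.3, 5.7]
grip_width: 0.397
grip_force: 30.0
```

Run:
```python
from h import *
go(519,-314.6,134,75.8)
```

```text
at [ 657.9 -122.2   39.1] psi 75.7 t 11.15
turn [ 0.01  0.   -0.01] then shift [-4.41 -1.75 -1.9 ]
```

>>> arm_command(
  steps=[
    [[0,0,0,-0.2,0,0,0],[0,0,0,-0.8,0,0,0],[0,0,0,-0.9,0,0,0],[0,-0.88,-0.35,0,0,0,0],[0,-0.88,-0.35,0,0,0,0],[0,-0.88,-0.35,0,0,0,0],[0,-0.88,-0.35,0,0,0,0],[0,-0.88,-0.35,0,0,0,0]],
  ],
)

```text
time_s: 12.15
eef_pos: [517.3, -314.6, 133.4]
ee_rot: [0.0, 0.79, 0.614, 0.0]
force: [0.2, -0.2, -1.0]
grip_width: 0.401
grip_force: 30.1
```

>>> arm_command(
  steps=[
    [[0,0,0,0.5,0,0,0],[0,0,0,0.5,0,0,0],[0,0,0,0,0,0,0]],
  ],
)

```text
time_s: 12.52
eef_pos: [517.5, -313.0, 81.7]
ee_rot: [-0.002, 0.79, 0.614, -0.0]
force: [-0.2, 0.5, -0.5]
grip_width: 0.397
grip_force: 30.1
```

Run:
```python
from h import *
go(519,-314.6,43,75.8)
C=cam("wrist");im=capture("wrist"); save("w6",im,1)
```

```text
at [ 517.5 -313.    81.7] psi 75.7 t 12.53
turn [-0.02 -0.01 -0.01] then shift [-0.02  0.04  0.77]
```

View pics/w6.png

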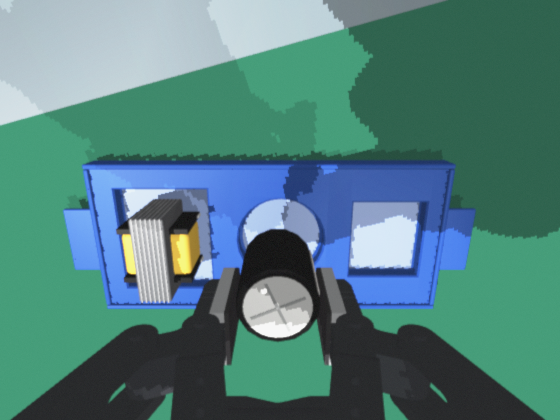

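The can hangs upright at (278,300), above the round pocket at (279,235). Lowering.

>>> arm_command(
  steps=[
    [[0,0,0.03,0.35,0,0,0],[0,0,0,0.25,0,0,0],[0,0,0,0.1,0,0,0],[0,0,0,0.04,0,0,0],[0,0,0,0,0,0,0]],
  ],
)

```text
time_s: 13.2
eef_pos: [519.8, -313.9, 46.0]
ee_rot: [0.0, 0.79, 0.614, 0.0]
force: [0.2, 0.7, 0.1]
grip_width: 0.398
grip_force: 30.1
```

>>> arm_command(
  steps=[
    [[0,0,0,0.03,0,0,0],[0,0,0,0.03,0,0,0],[0,0,0,0,0,0,0]],
  ],
)

```text
time_s: 13.58
eef_pos: [519.8, -314.0, 43.1]
ee_rot: [0.0, 0.79, 0.614, 0.0]
force: [-0.7, -0.5, 2.1]
grip_width: 0.395
grip_force: 30.2
```

>>> arm_command(
  steps=[
    [[0.52,0,0,0,0,0,0],[0.52,0,0,0,0,0,0],[0.52,0,0,0,0,0,0],[0.52,0,0,-0.4,0,0,0],[0.52,0,0,-0.9,0,0,0],[0.52,0,0,-0.9,0,0,0.8],[1,0,0,0,0,0,0.9],[1,0,0,0,0,0,0.9]],
  ],
)

```text
time_s: 14.58
eef_pos: [519.8, -313.9, 153.3]
ee_rot: [0.0, 0.895, 0.447, 0.0]
force: [0.6, 0.4, 0.4]
grip_width: 0.924
grip_force: 0.0
```

>>> arm_command(
  steps=[
    [[1,0,0,0,0,0,0.9],[1,0,0,0,0,0,0.9],[1,0,0,0,0,0,0.9],[1,0,0,0,0,0,0.9],[1,0,0,0,0,0,0.9],[1,0,0,0,0,0,0.8],[1,0,0,0,0,0,0]],
  ],
)

```text
time_s: 15.45
eef_pos: [519.7, -313.8, 152.7]
ee_rot: [-0.0, 0.998, 0.069, -0.0]
force: [0.6, -0.2, 0.2]
grip_width: 0.999
grip_force: 0.0
```

Run:
```python
from h import *
go(449.7,-13.7,100,7.9)
```

```text
at [ 519.7 -313.8  152.7] psi 7.9 t 15.45
turn [-0.  0. -0.] then shift [-0.56 -6.14  1.05]
```

>>> arm_command(
  steps=[
    [[1,-0.08,-0.87,0,0,0,0],[1,-0.08,-0.87,0,0,0,0],[1,-0.08,-0.87,0,0,0,0],[1,-0.08,-0.87,0,0,0,0],[1,-0.08,-0.87,0,0,0,0],[1,-0.08,-0.87,0,0,0,0],[1,-0.08,-0.87,0.4,0,0,0],[1,0,0,0.6,0,0,0]],
  ],
)

```text
time_s: 16.45
eef_pos: [450.4, -13.9, 103.0]
ee_rot: [0.0, 0.997, 0.071, 0.001]
force: [1.6, -1.0, 0.2]
grip_width: 0.999
grip_force: 0.0
```

Run:
```python
from h import *
from meas import blob
go(449.7,-13.7,22,7.9)
C=cam("wrist");im=capture("wrist"); save("w7",im,1)
uv=proj(C,np.array([449.7,-13.7,28]))[0].astype(int);print(uv)
Or=lambda h,i:(h[...,0]>3)&(h[...,0]<20)&(h[...,1]>120)&(h[...,2]>150)
print(blob(im,C,(uv[0]-50,uv[1]-50,uv[0]+50,uv[1]+50),Or,28))
```

```text
at [450.4 -13.9 103. ] psi 8.2 t 16.45
turn [ 0.   -0.01  0.03] then shift [-0.01 -0.01  1.62]
[276 234]
(array([449. , -13.2]), array([449. , -13.2]), array([30.6, 26.4]), 8.2)
```

View pics/w7.png

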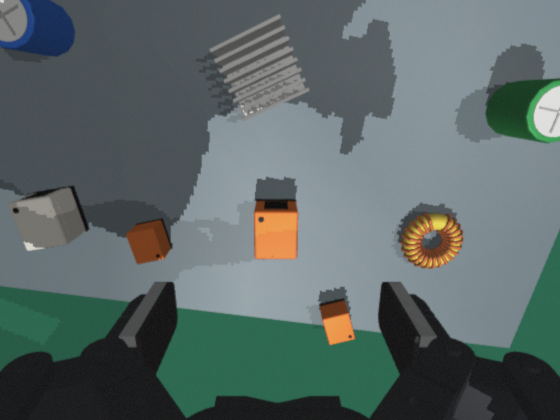

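The relay at (276,230) measures 30.6×26.4 mm, so it's the right one; the fingers clear the small look-alikes at (150,243) and (337,322).

>>> arm_command(
  steps=[
    [[0.7,0,-0.01,0.6,0,0,0],[0.7,0,0,0.6,0,0,0],[0.7,0,0,0.46,0,0,0],[0,0,0,0,0,0,0],[0,0,0,0,0,0,0],[0,0,0,0,0,0,0],[0,0,0,0,0,0,0],[0,0,0,0,0,0,0]],
  ],
  squeeze=30,
)

```text
time_s: 17.5
eef_pos: [451.2, -15.8, 20.8]
ee_rot: [0.0, 0.998, 0.068, 0.001]
force: [-1.4, -0.6, 6.6]
grip_width: 0.315
grip_force: 30.4
```

>>> arm_command(
  steps=[
    [[0,0,0,-0.2,0,0,0],[0,0,0,-0.9,0,0,0],[0,0,0,-0.9,0,0,-0.9],[0,0,0,0,0,0,-0.9],[0,0,0,0,0,0,-0.9],[0,0,0,0,0,0,-0.9],[0,0,0,0,0,0,-0.9],[0,0,0,0,0,0,-0.9]],
  ],
)

```text
time_s: 18.5
eef_pos: [450.4, -15.5, 120.5]
ee_rot: [0.0, 0.889, 0.458, 0.0]
force: [-0.4, -0.9, -0.3]
grip_width: 0.308
grip_force: 29.7
```

>>> arm_command(
  steps=[
    [[0,0,0,0,0,0,-0.9],[0,0,0,0,0,0,-0.9],[0,0,0,0,0,0,-0.7],[0,0,0,0,0,0,0]],
  ],
)

```text
time_s: 19.0
eef_pos: [450.5, -15.5, 120.3]
ee_rot: [0.0, 0.79, 0.613, 0.0]
force: [0.2, 0.5, -0.2]
grip_width: 0.311
grip_force: 29.7
```

Run:
```python
from h import *
go(580.7,-330.7,62,75.8)
```

```text
at [450.5 -15.5 120.3] psi 75.7 t 19.0
turn [ 0.   -0.   -0.02] then shift [-5.47  4.07  1.17]
```

>>> arm_command(
  steps=[
    [[0,-0.68,0.51,0,0,0,0],[0,-0.68,0.51,0,0,0,0],[0,-0.68,0.51,0,0,0,0],[0,-0.68,0.51,0,0,0,0],[0,-0.68,0.51,0,0,0,0],[0,-0.68,0.51,0,0,0,0],[0,-0.68,0.51,0,0,0,0],[0,-0.68,0.51,0,0,0,0]],
  ],
)

```text
time_s: 20.0
eef_pos: [581.4, -330.7, 120.1]
ee_rot: [-0.0, 0.79, 0.613, 0.0]
force: [0.6, -1.3, 0.2]
grip_width: 0.31
grip_force: 29.8
```

>>> arm_command(
  steps=[
    [[0,0,0,0.5,0,0,0],[0,0,0,0.6,0,0,0],[0,0,0,0,0,0,0]],
  ],
)

```text
time_s: 20.38
eef_pos: [580.0, -328.7, 62.9]
ee_rot: [-0.002, 0.79, 0.613, -0.001]
force: [-0.2, -0.6, -0.4]
grip_width: 0.306
grip_force: 29.8
```

Run:
```python
from h import *
go(580.7,-330.7,25,75.8)
C=cam("wrist");im=capture("wrist"); save("w8",im,1)
```

```text
at [ 580.  -328.7   62.9] psi 75.6 t 20.38
turn [-0.03 -0.01 -0.02] then shift [-0.04  0.02  0.76]
```

View pics/w8.png

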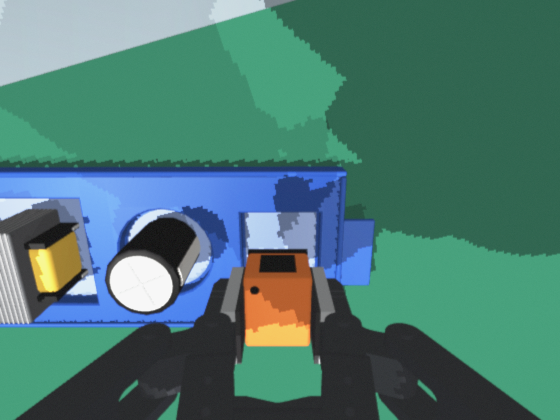

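The black can sits in its pocket; the relay at (278,300) is square to its pocket at (278,240). Lowering.

>>> arm_command(
  steps=[
    [[0,0,0,0.35,0,0,0],[0,0,0,0.22,0,0,0],[0,0,0,0.1,0,0,0],[0,0,0,0.05,0,0,0],[0,0,0,0,0,0,0]],
  ],
)

```text
time_s: 21.05
eef_pos: [581.1, -329.5, 28.9]
ee_rot: [0.0, 0.79, 0.614, 0.0]
force: [0.1, -0.3, 0.6]
grip_width: 0.307
grip_force: 29.8
```

>>> arm_command(
  steps=[
    [[0,0,0,0.04,0,0,0],[0,0,0,0.03,0,0,0],[0,0,0,0.02,0,0,0],[0,0,0,0,0,0,0]],
  ],
)

```text
time_s: 21.55
eef_pos: [581.1, -329.5, 24.9]
ee_rot: [0.0, 0.79, 0.614, -0.0]
force: [-1.5, 2.8, 5.0]
grip_width: 0.309
grip_force: 30.4
```

Contact. Release, lift, and turn for the heat sink.

>>> arm_command(
  steps=[
    [[0.46,0,0,0,0,0,0],[0.46,0,0,0,0,0,0],[0.46,0,0,0,0,0,0],[0.46,0,0,-0.4,0,0,0],[0.46,0,0,-1,0,0,0],[0.46,0,0,-1,0,0,0.85],[1,0,0,-0.2,0,0,0.85],[1,0,0,0,0,0,0.85]],
  ],
)

```text
time_s: 22.55
eef_pos: [581.4, -329.8, 157.2]
ee_rot: [0.002, 0.893, 0.45, 0.001]
force: [-0.1, 0.6, -0.5]
grip_width: 0.866
grip_force: 0.0
```

>>> arm_command(
  steps=[
    [[1,0,0,0,0,0,0.85],[1,0,0,0,0,0,0.85],[1,0,0,0,0,0,0.65],[1,0,0,0,0,0,0]],
  ],
)

```text
time_s: 23.05
eef_pos: [581.1, -329.5, 155.4]
ee_rot: [0.0, 0.957, 0.289, 0.0]
force: [0.1, -0.0, 0.8]
grip_width: 1.003
grip_force: 0.0
```

Run:
```python
from h import *
go(542,7,100,33.5)
```

```text
at [ 581.1 -329.5  155.4] psi 33.6 t 23.05
turn [ 0.01 -0.    0.02] then shift [ 3.06 -6.04  1.11]
```

>>> arm_command(
  steps=[
    [[1,0.38,-0.75,0,0,0,0],[1,0.38,-0.75,0,0,0,0],[1,0.38,-0.75,0,0,0,0],[1,0.38,-0.75,0,0,0,0],[1,0.38,-0.75,0,0,0,0],[1,0.38,-0.75,0,0,0,0],[1,0.38,-0.75,0,0,0,0],[1,0.38,-0.75,0,0,0,0]],
  ],
)

```text
time_s: 24.05
eef_pos: [541.5, 5.8, 155.1]
ee_rot: [0.0, 0.957, 0.29, 0.0]
force: [-0.1, -0.2, -0.1]
grip_width: 0.999
grip_force: 0.0
```

>>> arm_command(
  steps=[
    [[1,0,0,0.55,0,0,0],[1,0,0,0.55,0,0,0],[1,0,0,0,0,0,0]],
  ],
)

```text
time_s: 24.42
eef_pos: [540.9, 4.7, 98.5]
ee_rot: [-0.001, 0.957, 0.29, -0.001]
force: [-0.3, -0.2, 0.0]
grip_width: 0.998
grip_force: 0.0
```

Run:
```python
from h import *
go(542,7,22,33.5)
C=cam("wrist");im=capture("wrist"); np.save("w9.npy",im)
uv=proj(C,np.array([542,7,30]))[0].astype(int);print(uv)
a=np.radians(33.5)
for sx,sy in[(1,1),(1,-1),(-1,-1),(-1,1)]:
    p=np.array([542,7,30])+20*np.array([sx*np.cos(a)-sy*np.sin(a),sx*np.sin(a)+sy*np.cos(a),0]); cv2.circle(im,tuple(int(v) for v in proj(C,p)[0]),2,(255,0,255),-1)
save("w9",im,1)
```

```text
at [540.9   4.7  98.5] psi 33.7 t 24.43
turn [-0.01  0.01  0.02] then shift [ 0.04 -0.03  1.53]
[275 233]
```

View pics/w9.png

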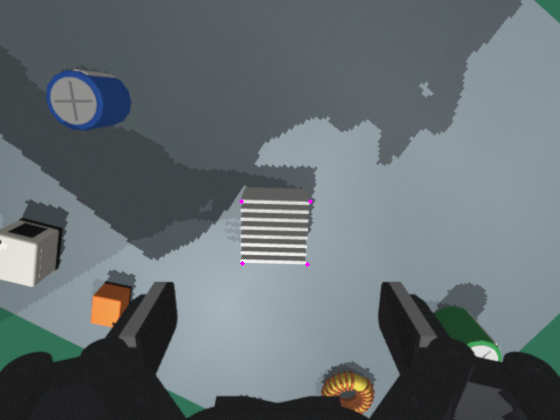

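The predicted corners sit exactly on the heat sink's top at (275,233), and the fingers have clear room. Grip.

>>> arm_command(
  steps=[
    [[1,0.02,-0.03,0.6,0,0,0],[1,0,0,0.6,0,0,0],[1,0,0,0.34,0,0,0],[0,0,0,0,0,0,0],[0,0,0,0,0,0,0],[0,0,0,0,0,0,0],[0,0,0,0,0,0,0],[0,0,0,0,0,0,0]],
  ],
  squeeze=35,
)

```text
time_s: 25.48
eef_pos: [542.4, 6.2, 23.7]
ee_rot: [0.001, 0.957, 0.289, 0.001]
force: [-0.6, -0.2, 6.2]
grip_width: 0.457
grip_force: 36.4
```

>>> arm_command(
  steps=[
    [[0,0,0,-0.2,0,0,0],[0,0,0,-0.9,0,0,0],[0,0,0,-0.9,0,0,0.75],[0,0,0,0,0,0,0.75],[0,0,0,0,0,0,0.7],[0,0,0,0,0,0,0]],
  ],
)

```text
time_s: 26.22
eef_pos: [541.6, 6.4, 122.9]
ee_rot: [0.0, 0.992, 0.128, 0.0]
force: [0.4, -0.1, -1.0]
grip_width: 0.46
grip_force: 35.9
```

Run:
```python
from h import *
go(446.7,303,66,14.8)
```

```text
at [541.6   6.4 122.9] psi 14.7 t 26.23
turn [ 0.   -0.   -0.01] then shift [-0.32 -6.22  1.14]
```

>>> arm_command(
  steps=[
    [[0,-0.04,-0.88,0,0,0,0],[0,-0.05,-0.89,0,0,0,0],[0,-0.05,-0.89,0,0,0,0],[0,-0.05,-0.89,0,0,0,0],[0,-0.05,-0.89,0,0,0,0],[0,-0.04,-0.89,0,0,0,0],[0,-0.04,-0.89,0,0,0,0],[0,0,0,0.3,0,0,0]],
  ],
)

```text
time_s: 27.22
eef_pos: [446.8, 305.5, 108.0]
ee_rot: [-0.0, 0.991, 0.131, 0.001]
force: [0.5, 0.2, 0.0]
grip_width: 0.461
grip_force: 35.9
```

>>> arm_command(
  steps=[
    [[0,0,0,0.4,0,0,0],[0,0,0,0.4,0,0,0],[0,0,0,0,0,0,0]],
  ],
)

```text
time_s: 27.6
eef_pos: [446.8, 302.1, 66.0]
ee_rot: [0.0, 0.992, 0.128, -0.002]
force: [0.4, -0.1, -0.6]
grip_width: 0.463
grip_force: 35.8
```

Run:
```python
from h import *
go(446.7,303,28,14.8)
C=cam("wrist");im=capture("wrist")
for p in [(446.7,303,4),(513.8,321,4)]: cv2.circle(im,tuple(int(v) for v in proj(C,np.array(p,float))[0]),3,(0,255,255),-1)
save("w10",im,1)
```

```text
at [446.8 302.1  66. ] psi 14.7 t 27.6
turn [ 0.    0.02 -0.01] then shift [ 0.   -0.02  0.76]
```

View pics/w10.png

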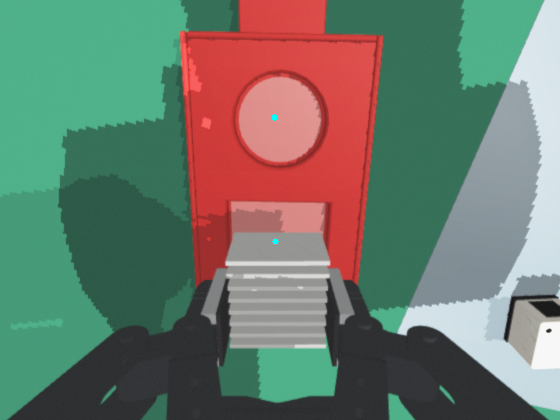

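The round pocket centre appears at (281,118) and the square one at u≈280, so about 5 px right of my estimates. Measuring.

Run:
```python
from h import *
from meas import blob
C=cam("wrist");im=capture("wrist")
Rd=lambda h,i:((h[...,0]>170)|(h[...,0]<8))&(h[...,1]<150)&(h[...,2]>120)
b=blob(im,C,(230,65,335,170),Rd,8);print(b)
a=np.radians(14.8);print("sink pocket from round:",np.array(b[0])-70*np.array([np.cos(a),np.sin(a)]))
P=ray(C,[(231,203),(329,204)],4)[:,:2];print(P, P.mean(0)-28*np.array([np.cos(a),np.sin(a)]), np.degrees(np.arctan2(*(P[0]-P[1])[::-1]))-90)
```

```text
(array([513.4, 318.3]), array([513.4, 318.3]), array([42.2, 42.1]), 23.0)
sink pocket from round: [445.7223628  300.41879694]
[[463.14953008 333.49015193]
 [476.66976539 279.82122801]] [442.83859286 299.50320875] 14.139693285864041
```

>>> arm_command(
  steps=[
    [[0,-0.03,0.04,0.35,0,0,0],[0,0,0,0.22,0,0,0],[0,0,0,0.1,0,0,0],[0,0,0,0.05,0,0,0],[0,0,0,0,0,0,0]],
  ],
)

```text
time_s: 28.32
eef_pos: [446.5, 300.9, 31.5]
ee_rot: [-0.0, 0.992, 0.128, 0.0]
force: [0.3, -0.1, -0.7]
grip_width: 0.461
grip_force: 35.9
```

>>> arm_command(
  steps=[
    [[0,-0.01,0,0.04,0,0,0],[0,0,0,0.03,0,0,0],[0,0,0,0.01,0,0,0],[0,0,0,0,0,0,0]],
  ],
)

```text
time_s: 28.82
eef_pos: [445.9, 300.7, 27.7]
ee_rot: [0.0, 0.992, 0.128, 0.0]
force: [-2.6, -0.5, 6.0]
grip_width: 0.46
grip_force: 36.5
```

Seated. Release and go to the blue capacitor, no turn needed.

>>> arm_command(
  steps=[
    [[0.6,0,0,0,0,0,0],[0.6,0,0,0,0,0,0],[0.6,0,0,0,0,0,0],[0.6,0,0,-0.4,0,0,0],[0.6,0,0,-1,0,0,0],[1,0,0,-1,0,0,0],[1,0,0,0,0,0,0]],
  ],
)

```text
time_s: 29.7
eef_pos: [447.4, 301.3, 150.8]
ee_rot: [-0.001, 0.992, 0.128, 0.004]
force: [0.6, 0.8, -1.1]
grip_width: 0.987
grip_force: 0.0
```

Run:
```python
from h import *
go(548,133.5,100,14.8)
```

```text
at [447.4 301.3 150.8] psi 14.7 t 29.7
turn [-0.01 -0.05 -0.01] then shift [1.09 3.76 1.02]
```

>>> arm_command(
  steps=[
    [[1,0.27,0.94,0,0,0,0],[1,0.27,0.94,0,0,0,0],[1,0.27,0.94,0,0,0,0],[1,0.27,0.94,0,0,0,0],[1,0,0,0.5,0,0,0],[1,0,0,0.5,0,0,0],[1,0,0,0,0,0,0],[1,0,0,0,0,0,0]],
  ],
)

```text
time_s: 30.7
eef_pos: [546.0, 132.6, 97.7]
ee_rot: [0.0, 0.992, 0.128, 0.0]
force: [-0.2, 0.3, 0.3]
grip_width: 0.998
grip_force: 0.0
```

Run:
```python
from h import *
from meas import blob
C=cam("wrist");im=capture("wrist"); np.save("w11.npy",im)
Wh=lambda h,i:(h[...,2]>70)&(h[...,1]<30)
uv=proj(C,np.array([548,133.5,38]))[0].astype(int);print(uv)
print(blob(im,C,(uv[0]-40,uv[1]-40,uv[0]+40,uv[1]+40),Wh,38))
go(548,133.5,28,14.8)
save("w11",im,1)
```

```text
[276 239]
(array([548.3, 134.6]), array([548.4, 134.5]), array([21.7, 21.9]), 14.7)
at [546.2 132.7  98.1] psi 14.7 t 30.75
turn [ 0.   -0.01 -0.01] then shift [ 0.04 -0.01  1.4 ]
```

View pics/w11.png

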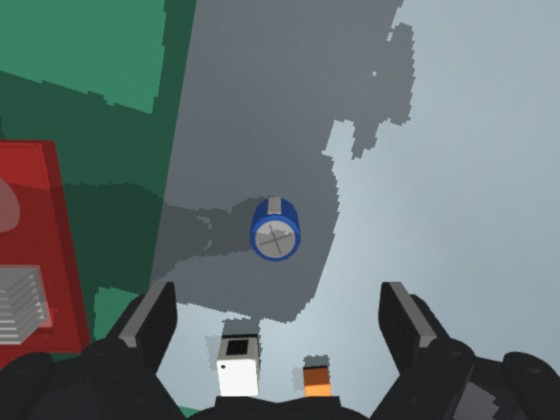

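The blue can is at (275,238), centred; the heat sink sits in its tray at the left, and the white relay at (238,365) is well clear.

>>> arm_command(
  steps=[
    [[1,0.04,-0.02,0.6,0,0,0],[1,0,0,0.5,0,0,0],[1,0,0,0.32,0,0,0],[0,0,0,0,0,0,0],[0,0,0,0,0,0,0],[0,0,0,0,0,0,0],[0,0,0,0,0,0,0],[0,0,0,0,0,0,0]],
  ],
  squeeze=30,
)

```text
time_s: 31.75
eef_pos: [548.0, 134.0, 27.3]
ee_rot: [0.0, 0.992, 0.128, 0.001]
force: [-1.1, -0.4, 6.1]
grip_width: 0.339
grip_force: 29.5
```

Run:
```python
from h import *
go(513.4,318.3,120,14.8)
```

```text
at [548.  134.   27.3] psi 14.7 t 31.75
turn [ 0.   -0.01 -0.01] then shift [ 0.27 -3.74 -1.85]
```

>>> arm_command(
  steps=[
    [[0,0,0,-0.2,0,0,0],[0,0,0,-0.8,0,0,0],[0,0,0,-0.8,0,0,0],[0,0.07,-0.93,0,0,0,0],[0,0.07,-0.94,0,0,0,0],[0,0.07,-0.94,0,0,0,0],[0,0.07,-0.93,0,0,0,0],[0,0,0,0,0,0,0]],
  ],
)

```text
time_s: 32.75
eef_pos: [512.6, 321.0, 116.7]
ee_rot: [-0.0, 0.992, 0.13, 0.0]
force: [-0.0, 0.1, 0.1]
grip_width: 0.342
grip_force: 29.8
```

>>> arm_command(
  steps=[
    [[0,0,0,0.5,0,0,0],[0,0,0,0.4,0,0,0],[0,0,0,0,0,0,0],[0,0,0,0,0,0,0]],
  ],
)

```text
time_s: 33.25
eef_pos: [514.3, 318.1, 72.4]
ee_rot: [-0.0, 0.992, 0.128, 0.001]
force: [1.5, -0.3, 0.0]
grip_width: 0.341
grip_force: 29.9
```

Run:
```python
from h import *
go(513.4,318.3,31.3,14.8)
im=capture("wrist"); save("w12",im,1)
```

```text
at [514.3 318.1  72.4] psi 14.7 t 33.25
turn [-0.   -0.01 -0.02] then shift [-0.02 -0.01  0.82]
```

View pics/w12.png

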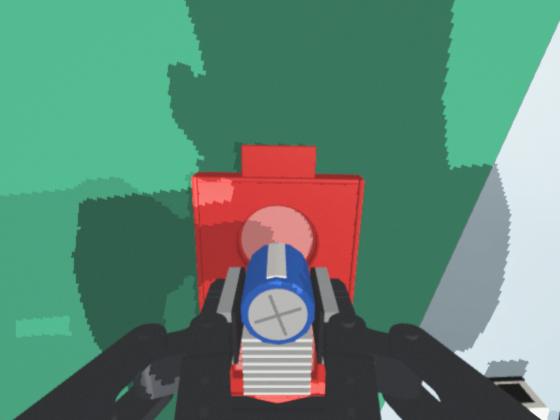

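The can at (278,310) is centred on the pocket at (279,240), with the heat sink seated behind it. Lowering.

>>> arm_command(
  steps=[
    [[0,-0.01,0,0.35,0,0,0],[0,0,0,0.25,0,0,0],[0,0,0,0.1,0,0,0],[0,0,0,0.05,0,0,0],[0,0,0,0,0,0,0]],
  ],
)

```text
time_s: 33.92
eef_pos: [513.2, 318.4, 33.9]
ee_rot: [-0.0, 0.992, 0.128, 0.0]
force: [-0.1, 0.2, -0.5]
grip_width: 0.336
grip_force: 29.9
```

>>> arm_command(
  steps=[
    [[0,0,0,0.03,0,0,0],[0,0,0,0.02,0,0,0],[0,0,0,0.01,0,0,0],[0,0,0,0,0,0,0]],
  ],
)

```text
time_s: 34.42
eef_pos: [513.2, 318.4, 31.3]
ee_rot: [-0.0, 0.992, 0.128, 0.0]
force: [-2.3, -0.2, 5.4]
grip_width: 0.339
grip_force: 30.3
```

Released parts must be checked numerically now (picture views are used up). Release and lift.

>>> arm_command(
  steps=[
    [[0.55,0,0,0,0,0,0],[0.55,0,0,0,0,0,0],[0.55,0,0,0,0,0,0],[0.55,0,0,-0.4,0,0,0],[0.55,0,0,-1,0,0,0],[1,0,0,-1,0,0,0],[1,0,0,-1,0,0,0],[1,0,0,-1,0,0,0]],
  ],
)

```text
time_s: 35.42
eef_pos: [512.9, 318.2, 252.5]
ee_rot: [-0.0, 0.992, 0.128, 0.0]
force: [0.5, -0.0, -0.2]
grip_width: 1.0
grip_force: 0.0
```

>>> arm_command(
  steps=[
    [[1,0.2,0.95,-0.4,0,0,0],[1,0.2,0.95,-0.4,0,0,0],[1,0.2,0.95,-0.4,0,0,0],[1,0.2,0.95,0,0,0,0],[1,0.2,0.95,0,0,0,0],[1,0.2,0.95,0,0,0,0],[1,0,0,0,0,0,0],[1,0,0,0,0,0,0]],
  ],
)

```text
time_s: 36.42
eef_pos: [643.3, 58.2, 310.7]
ee_rot: [-0.0, 0.992, 0.128, -0.0]
force: [0.1, 0.5, 0.8]
grip_width: 1.001
grip_force: 0.0
```

Run:
```python
from h import *
from meas import blob
s=sense();print(s["eef_pos"].round(),s["time_s"])
C=cam("wrist");W=capture("wrist");save("end_w",W);S=cam("scene");si=capture("scene");D=cam("side");di=capture("side");save("end_s",si);save("end_d",di)
Wh=lambda h,i:(h[...,2]>70)&(h[...,1]<45)
Wb=lambda h,i:(h[...,2]>130)&(h[...,1]<45)
Or=lambda h,i:(h[...,0]>3)&(h[...,0]<20)&(h[...,1]>120)&(h[...,2]>100)
Ye=lambda h,i:(h[...,0]>20)&(h[...,0]<35)&(h[...,1]>120)&(h[...,2]>90)
for n,p,c,r in [("black",(519,-314.6,49),Wb,16),("orange",(580.7,-330.7,32),Or,22),("transf(core)",(451.4,-298.2,42),Wh,25),("transf(yellow)",(451.4,-298.2,35),Ye,25),("sink",(445.7,300.5,34),Wh,20),("blue",(513.4,318.3,42),Wh,14),("green",(543.4,-149,40),Wb,16),("white",(434,129,28),Wb,18),("choke",(453.5,-120,16),lambda h,i:(h[...,0]<35)&(h[...,1]>120),20)]:
    for nm,cc,im in[("w",C,W),("s",S,si),("d",D,di)]:
        u,v=proj(cc,np.array(p,float))[0].astype(int)
        if not(5<u<555 and 5<v<415): continue
        try: g,_,sz,a=blob(im,cc,(max(u-r,0),max(v-r,0),u+r,v+r),c,p[2]); print(n,nm,"d",(g-p[:2]).round(1),sz,a)
        except Exception as e: print(n,nm,"none")
```

```text
[643.  58. 311.] 36.425
black w d [0.5 0.6] [26.9 28.1] 73.6
black s none
black d d [0.7 2.5] [26.4 27.3] 69.6
orange w d [0.4 4.6] [50.  27.9] 77.2
orange s d [0.8 1.8] [44.7 25.8] 74.6
orange d d [-5.  -6.1] [44.8 32.5] 75.2
transf(core) w d [-39.6   9.1] [12.5 21.4] 14.7
transf(core) s d [ 15.1 -19.9] [112.4 165.6] 33.7
transf(core) d d [-2.7 -8.1] [65.1 17.9] 74.4
transf(yellow) w d [18.7  0.4] [43.1 13.6] 60.4
transf(yellow) s none
transf(yellow) d d [-13.5   2.8] [24.6  9.9] 74.4
sink w d [ 6.8 -2.7] [46.4 46.5] 14.7
sink s d [7.4 3.1] [53.2 41.8] 15.1
sink d d [ -2.5 -17. ] [52.  77.3] 9.9
blue w d [-0.2 -0.5] [20.2 21.7] 14.7
blue s d [4.6 1. ] [37.1 18.9] 12.2
blue d d [0.6 1.5] [17.1 19.3] 69.1
green w d [ 1.7 -6. ] [47.  31.7] 22.5
green s d [23.8 -7.7] [69.9 47.5] 15.3
green d d [ 1.4 13. ] [35.4 69.2] 10.0
white w d [-2.8 -4.6] [54.2 38.5] 14.5
white s d [-2.9 -2.7] [100.2  84.2] 55.9
white d d [-1.5 -3.5] [106.8  73.5] 73.5
choke w d [4.  2.8] [40.4 37.9] 18.6
choke s d [0.1 4.9] [39.9 29. ] 59.0
choke d d [-2.9 -5.9] [41.2 38.7] 70.4
```

All five touched down exactly 4 mm above their pick-up height, which is the pocket floor. Both capacitor tops read within 1 mm of seated in the wrist view, and the relay lies along the tray at 75–77° as wanted. Handing in.

```bash
python3 -c "
from rig import *
print(finish_job())"
```

```text
the job is handed in; nothing more can be done
None
```

The job is handed in at about 36 s of the 112 s: all five parts were lowered to contact in their own pockets, and the green capacitor, white relay and choke were never touched; the final check was numeric only and firm just for the two capacitors.

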